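# Set the hall nightlight's hour wheel and switch it on

## Robot

A 7-joint arm with a two-finger parallel gripper is mounted at the origin on the work surface. World frame = base frame: x ahead of the robot, y to its left, z up, the work surface at z = 0. Lengths are in m, angles in rad, forces in N, time in s.
With the tool pointing down it reaches from about 0.4 to 0.85 m from the base axis. Payload 4.5 kg.
Tool frame: the origin (TCP) lies midway between the tips of the shut fingers; the grasp point (between the pads) lies 19 mm behind it; z points along the fingers, y is the line along which they close (so a half turn about z gives the same grasp; the last joint's range is limited). The gripper opens to 88 mm and grips with 3 to 60 N. Pads are 18 mm wide; open, the fingers measure 123 mm over their backs; the gripper's body (75 mm by 187 mm) begins 45 mm behind the grasp point.
Start: joints at [1.241, 0.689, -0.195, 1.565, 0.157, 0.902, -0.215], TCP at [0.222, -0.584, 0.239] pointing down, gripper open.
Joint ranges: [-3.01, 3.01], [-0.46, 2.08], [-1.47, 1.51], [0.13, 2.56], [-1, 4.14], [0.04, 2.09], [-2.66, 2.66]. Speed limits (rad/s): [2.57, 2.57, 3.14, 3.14, 3.14, 3.14, 3.14].

## Interface

Orientations are given as a unit quaternion [x, y, z, w].
In Python, from plant import r gives the robot as it stands. The module is installed in compiled form; this text tells all that it offers.
- The arm moves only by the tool step_arm, never from a script. Its argument "series" is a list of rows, each a list of 7 numbers: the shift along the world's x, y, z in mm, then the turn, a rotation vector about the world's x, y, z in rad, then the closure, from 0 (fully open) to 1 (shut). A call has 1 to 20 rows; each row shifts and turns the commanded pose from where the row before left it; what a row does not reach is not made up. A row lasts 1/10 s, in which the tool goes at most 50 mm and 8.59 degrees, less where a joint would pass 70% of its speed; a pose out of reach is approached as far as the arm can. A call is refused whole if a number of a shift passes 50 or a number of a turn 0.15, either way. A call with a gripper value outside its range is refused whole. The fingers move at their own pace and stop on an object; "force" is the grip in N (left out, the last holds). Time passes only in rows, so rows that do not move let the fingers close. It gives the time, the measured TCP pose, the force, the opening and the grip force at its end, in the units of the state.
- r.get_state(): the state, without advancing time (a new reading comes with each control period).
- r.snapshot(name): name is "scene" or "side" or "wrist"; returns (picture, depth): 420x560x3 uint8, blue, green, red; 420x560 float32, m along the optical axis (not along the pixel's ray), 0 where there is no reading.
- r.get_calibration(name): a dict with "intrinsics" (3x3 intrinsics, pixels), "pose" (4x4, takes a point from camera to world coordinates). Camera axes: x right, y up, looking along -z (the intrinsics and any distortion apply to the point x, -y, -z); pixel columns grow to the right and rows downward; lengths in m; the calibration is good to about 2 mm. A picture is of the moment at which its call begins: read the wrist's pose just before it. get_calibration takes no time and is no camera call; for the wrist camera it gives the pose at the moment of the call.
- r.finish_job(): hands the job in; it is judged then, once.
The state is a dict: "clock": time; "q": joint angles; "qd": joint speeds; "joint_torque": joint torques, N m; "tool_pos": TCP position; "eef_rot": TCP orientation; "contact_force": force on the tool from outside, world axes, zero at the start; "moment": the same for the moment, N m; "opening": opening from 0.0 (shut) to 1.0 (fully open); "finger_force": force on a finger pad.
Only numpy, scipy, OpenCV 4.12 (cv2) and the standard library are available. Lean on these libraries where they do the work, as an engineer would, in place of code of your own. Each camera call takes 0.05 s, during which the arm holds its last target. There are 200 camera calls.

## Task

Set the wooden nightlight on the hall bench for the night: with a fingertip, flick the edge of its star-shaped thumbwheel clockwise (seen from above), click by click, until the red lobe rests at the brass pointer, without running past it. Then push the brass-knobbed toggle switch over towards the back (the globe's side) as far as it goes. Only touch and push: the nightlight must stay standing where it is, not lifted or shoved about, and leave everything else on the bench undisturbed.

Things in the scene. Friction and masses are not known exactly. Their poses are not given: they have to be found in the camera images.
- nightlight: loose nightlight, about 2 kg in all, rubber-soled wooden block 160 (x) x 270 (y) x 40 mm high; origin at the centre of its underside, z up, front faces its -x. It carries a frosted white globe (70 mm across, top 112 mm above the bench, centred at x +40, y -25 mm), the star thumbwheel (front left, axis at x -40, y +55 mm) and the toggle (right, pivot at x -20, y -85 mm). It slides if pushed with more than about 6 N
- hour_wheel (a joint): angle of the flat-lying six-lobed star thumbwheel about its upright axis, rad; grows clockwise seen from above; 0 = red lobe at the pointer; starts 2, 3 or 4 clicks below 0 (negative). A spring click stop holds it at every multiple of 1.047 rad (60 degrees), so at rest two lobes stand 30 degrees either side of the wheel's front (-x) point. Pushing a lobe takes about 1 to 3 N; once past half a click it snaps on to the next stop by itself, otherwise it falls back
- wheel_axis (a point): on the wheel's axis at the height of its top face, 77 mm above the bench. Wheel: 20 mm thick (underside 57 mm, top 77 mm above the bench, 17 mm free below it over the wooden block), black hub of radius 28 mm, six lobes (five white, one red) with round ends of radius 7 mm centred 46 mm from the axis (outer radius 53 mm), spokes between hub and lobe 12 mm wide. The front lobes overhang the block's front edge
- red_lobe (a point): top face of the red lobe, 46 mm from the wheel's axis; turns with the wheel
- pointer (a point): tip of the brass pointer on the block's top, at the wheel's left (+y of the nightlight), 53 mm from the wheel's axis and 46 mm above the bench
- toggle (a joint): angle of the toggle switch, rad; 0 = off (leaning to the front, -x of the nightlight), 1.0 = on (leaning to the back, +x); end stops at both; stays where it is left; about 1.2 N at the knob moves it
- toggle_tip (a point): centre of the brass ball (26 mm across) on the toggle's 10 mm stem; 50 mm from the pivot, which lies 42 mm above the bench; the ball is 86 mm above the bench when off or on, 92 mm halfway, and moves 48 mm from off to on along the nightlight's x
- tealight: frosted glass tealight holder, open cup 68 mm across, 60 mm high, loose, left of the nightlight; origin under its centre; leave alone
- tyre_gauge: red metal tyre pressure gauge with a brass nozzle, lying right of the nightlight; dial 52 mm across and 22 mm high at the origin, stem to its -x, 130 mm long in all; leave alone
- boot_jack: black plastic boot jack, 260 x 110 x 37 mm, lying to the left; origin under its middle; leave alone
- shoehorn: steel spoon-shaped shoehorn, 190 mm, lying to the right; leave alone
- polish_tin: green-lidded polish tin, 80 mm across, 27 mm high, front left or front right; leave alone
- mug: blue mug, 76 mm across, 88 mm high, front left or front right; leave alone
- boot_brush: boot brush, 200 mm, to the right; leave alone

How it is judged:
On the way, in this order (a step that is already met when the one before it is completed fails the run):
1. the wheel has come to rest with its red lobe at the pointer, the toggle still off (value of joint hour_wheel between -0.2 and 0.2 rad and velocity of joint hour_wheel between -0.3 and 0.3 rad/s and value of joint toggle below 0.3 rad), for 0.3 s.
2. the toggle is pushed over to on (value of joint toggle above 0.8 rad), for 0.2 s.
At the end, for the whole second after the job is handed in: the red lobe rests at the pointer (wheel within 0.2 rad of 0), the toggle is over to on (beyond 0.8 rad), and the nightlight stands flat and still within 30 mm of where it was (value of joint hour_wheel between -0.2 and 0.2 rad and value of joint toggle above 0.8 rad and distance of nightlight from where it was at the start of the episode below 0.03 m and distance of pointer from where it was at the start of the episode below 0.04 m and angle between nightlight's own z axis and vertical below 0.05 rad and linear speed of nightlight below 0.02 m/s); the robot touches nothing.
It fails at once if the wheel runs past the pointer (more than 0.65 rad) (value of joint hour_wheel above 0.65 rad).
It fails at once if the toggle is switched over before the wheel is set (value of joint toggle above 0.6 rad and value of joint hour_wheel below -0.5 rad).
It fails at once if the nightlight is lifted (10 mm), tipped, or shoved out of place (30 mm, its pointer 40 mm) (height (world z) of nightlight above 0.01 m or angle between nightlight's own z axis and vertical above 0.15 rad or distance of nightlight from where it was at the start of the episode above 0.03 m or distance of pointer from where it was at the start of the episode above 0.04 m).
It fails at once if another thing on the bench is moved by more than 25 mm (distance of any of tealight, tyre_gauge, boot_jack, shoehorn, polish_tin, mug, boot_brush from where it was at the start of the episode above 0.025 m).
It also fails if it takes over 64 s, if anything falls off the work surface, if the arm or the gripper's body presses on something with over 40 N, if the wrist force passes 120 N, or if a joint passes its speed limit or range.

## Working session

There is one attempt and no reset: what is moved stays moved. The work goes in short steps, Python scripts to look and compute and a tool call to move; the robot and the scene stay as the last step left them, time stands still between calls to the robot, and variables do not carry over. Pictures are saved under pics/ and viewed, at most 10 in all, crops included, and the job is handed in when it is done.

Besides the shell and the picture viewer there is one more tool, called after ">>>" in YAML: its name, and indented under it one key for each argument. step_arm: Moves the arm, as the interface text tells. Its arguments: {"type":"object","properties":{"series":{"type":"array"},"force":{"type":"number"}},"required":["series"]}

```bash
mkdir -p pics; cat > h.py <<'E'
import numpy as np, cv2
from plant import r
def world(name, uv, depth=None, z=None):
    c=r.get_calibration(name); K=np.array(c["intrinsics"]); T=np.array(c["pose"])
    x=(uv[0]-K[0,2])/K[0,0]; y=(uv[1]-K[1,2])/K[1,1]
    d=T[:3,:3]@np.array([x,-y,-1.]); o=T[:3,3]
    s=depth if depth is not None else (z-o[2])/d[2]
    return o+s*d
E
python3 - <<'E'
from h import *
print(r.get_state())
for n in("scene","side"):
    p,d=r.snapshot(n); cv2.imwrite(f"pics/{n}0.png",p); np.save(f"pics/{n}0.npy",d)
    c=r.get_calibration(n); print(n,c)
E
```

```text
{'clock': 0.0, 'q': array([ 1.2407847 ,  0.68997616, -0.19451956,  1.56629532,  0.15733588,
        0.90247685, -0.21508912]), 'qd': array([ 2.26608022e-03,  1.86710961e-04,  1.53175994e-03, -1.31268180e-03,
        8.97527129e-05,  6.82170622e-04, -2.07471280e-04]), 'joint_torque': array([ 1.02643968e-03, -5.27557504e+01, -1.26646042e+00, -1.53425574e+01,
       -5.26806805e-02,  6.71258909e-03,  1.89856123e-04]), 'tool_pos': array([ 0.22213684, -0.58355141,  0.23792803]), 'eef_rot': array([ 9.83489848e-01,  1.80961169e-01, -2.31362008e-04, -8.49220122e-04]), 'contact_force': array([ 0.46505804,  0.20622069, -0.70229373]), 'moment': array([ 0.05408962,  0.04120658, -0.01287687]), 'finger_force': 0.0, 'opening': 1.0000588390233691}
scene {'intrinsics': array([[405.85240563,   0.        , 280.67953396],
       [  0.        , 405.85240563, 209.81083601],
       [  0.        ,   0.        ,   1.        ]]), 'pose': array([[-0.196951  , -0.62967695,  0.75147671,  1.4388661 ],
       [ 0.98018036, -0.14317178,  0.13692445,  0.20377909],
       [ 0.02137208,  0.76355012,  0.6453948 ,  0.87372676],
       [ 0.        ,  0.        ,  0.        ,  1.        ]])}
side {'intrinsics': array([[404.73768129,   0.        , 278.3573192 ],
       [  0.        , 404.73768129, 213.06334457],
       [  0.        ,   0.        ,   1.        ]]), 'pose': array([[-0.80403537,  0.38631865, -0.451979  , -0.0672028 ],
       [-0.59419198, -0.54957524,  0.58728438,  0.82232871],
       [-0.02151756,  0.74075972,  0.67142538,  0.96070788],
       [ 0.        ,  0.        ,  0.        ,  1.        ]])}
```

```bash
ls -la . pics
```

```text
.:
total 16
drwxr-xr-x  3 agent agent 4096 Dec  3 19:56 .
drwxr-xr-x 23 root  root  4096 Dec  3 19:56 ..
-rw-r--r--  1 agent agent  336 Dec  3 19:56 h.py
drwxr-xr-x  2 agent agent 4096 Dec  3 19:56 pics

pics:
total 2572
drwxr-xr-x 2 agent agent   4096 Dec  3 19:56 .
drwxr-xr-x 3 agent agent   4096 Dec  3 19:56 ..
-rw-r--r-- 1 agent agent 940928 Dec  3 19:56 scene0.npy
-rw-r--r-- 1 agent agent 354534 Dec  3 19:56 scene0.png
-rw-r--r-- 1 agent agent 940928 Dec  3 19:56 side0.npy
-rw-r--r-- 1 agent agent 382874 Dec  3 19:56 side0.png
```

View pics/scene0.png

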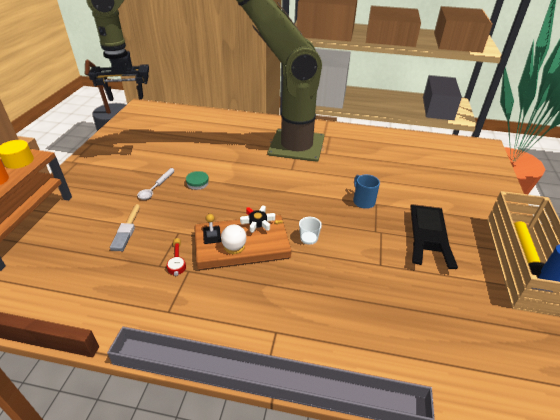

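View pics/side0.png

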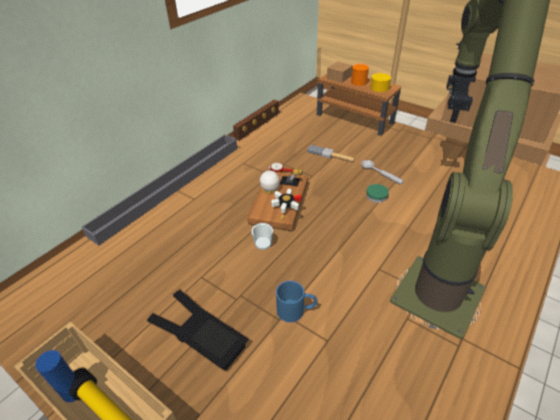

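The scene view shows the nightlight at about (240,240): wheel (258,217) with the red lobe at (249,212), globe (233,237), and toggle ball (210,217). The tealight is at (310,232). The side view shows the wheel at (287,201) with the red lobe at (297,198).

```bash
python3 - <<'E'
from h import *
for n,box in(("scene",(190,195,300,275)),("side",(240,155,320,235))):
    p=cv2.imread(f"pics/{n}0.png"); d=np.load(f"pics/{n}0.npy")
    x0,y0,x1,y1=box; h=cv2.cvtColor(p,cv2.COLOR_BGR2HSV).astype(int)
    H,S,V=h[...,0],h[...,1],h[...,2]
    box_m=np.zeros(H.shape,bool); box_m[y0:y1,x0:x1]=1
    red=((H<4)|(H>174))&(S>190)&(V>110)&box_m
    white=(S<50)&(V>150)&box_m
    for nm,m,z in(("red",red,.077),("white",white,.077)):
        k,l,st,ce=cv2.connectedComponentsWithStats(m.astype(np.uint8),connectivity=4)
        for i in range(1,k):
            if st[i,4]>=8: 
                dd=np.median(d[l==i]); print(n,nm,st[i,4],ce[i].round(1),"plane",world(n,ce[i],z=z).round(4),"depth",world(n,ce[i],depth=dd).round(4))
    # height-based segmentation
    c=r.get_calibration(n);K=c["intrinsics"];T=c["pose"]
    u,v=np.meshgrid(np.arange(560),np.arange(420))
    P=np.stack([(u-K[0,2])/K[0,0],-(v-K[1,2])/K[1,1],-np.ones_like(u,float)],-1)*d[...,None]
    P=P@T[:3,:3].T+T[:3,3]
    top=box_m&(abs(P[...,2]-.04)<.004)
    a=P[top][:,:2].astype(np.float32); print(n,"block top",cv2.minAreaRect(a),len(a))
    w=box_m&(abs(P[...,2]-.077)<.005); print("wheel",cv2.minEnclosingCircle(P[w&(P[...,2]>.073)][:,:2].astype(np.float32)))
    crop=cv2.resize(p[y0:y1,x0:x1],None,fx=5,fy=5,interpolation=cv2.INTER_CUBIC); cv2.imwrite(f"pics/{n}_c.png",crop)
a=cv2.imread("pics/scene_c.png");b=cv2.imread("pics/side_c.png")
o=np.zeros((400,800,3),np.uint8); a=a[:400,:]; a=cv2.resize(a,(440,320)); b=cv2.resize(b,(360,360)); o[:320,:440]=a;o[:360,440:]=b
cv2.imwrite("pics/cc.png",o)
E
```

```text
scene red 28 [248.9 210.6] plane [ 0.5364 -0.0584  0.077 ] depth [ 0.5326 -0.0595  0.0737]
scene white 25 [262.4 208.2] plane [ 0.5161 -0.0213  0.077 ] depth [ 0.5136 -0.0219  0.0748]
scene white 55 [270.4 216.3] plane [0.5475 0.0107 0.077 ] depth [0.5416 0.0094 0.0717]
scene white 60 [244.2 219.1] plane [ 0.5767 -0.062   0.077 ] depth [ 0.5706 -0.0638  0.0714]
scene white 56 [265.6 224.6] plane [0.5862 0.005  0.077 ] depth [0.5809 0.0038 0.072 ]
scene white 23 [210.7 226.3] plane [ 0.6283 -0.1477  0.077 ] depth [ 0.6174 -0.1524  0.0663]
scene white 49 [252.5 226.3] plane [ 0.6019 -0.0304  0.077 ] depth [ 0.5968 -0.0318  0.0722]
scene white 490 [233.3 236.8] plane [ 0.6559 -0.072   0.077 ] depth [ 0.6745 -0.0654  0.0959]
scene block top ((0.604274332523346, -0.04467569291591644), (0.1623089462518692, 0.31087005138397217), 22.086673736572266) 2226
wheel ((0.5913574695587158, -0.06479400396347046), 0.10220172256231308)
side red 11 [284.7 169.5] plane [ 0.6505 -0.1563  0.077 ] depth [ 0.703  -0.228   0.0123]
side red 29 [297.3 197.9] plane [ 0.5205 -0.0491  0.077 ] depth [ 0.5248 -0.0556  0.0705]
side white 51 [276.3 165.6] plane [ 0.6908 -0.1584  0.077 ] depth [ 0.7386 -0.2203  0.0213]
side white 272 [268.7 179.5] plane [ 0.6622 -0.0746  0.077 ] depth [ 0.6467 -0.0556  0.0958]
side white 18 [288.5 191. ] plane [ 0.5665 -0.0621  0.077 ] depth [ 0.5684 -0.0648  0.0743]
side white 74 [275.8 198.7] plane [ 0.5777 -0.0037  0.077 ] depth [ 0.579  -0.0054  0.0752]
side white 48 [294.5 204.8] plane [ 0.5082 -0.0143  0.077 ] depth [ 0.5122 -0.0201  0.0709]
side white 34 [283. 207.] plane [0.5328 0.0167 0.077 ] depth [0.5356 0.0129 0.0729]
side white 205 [262.3 229. ] plane [0.5248 0.1377 0.077 ] depth [0.5477 0.1113 0.0429]
side block top ((0.5941539406776428, -0.028164759278297424), (0.15737022459506989, 0.3409942090511322), 21.930856704711914) 1210
wheel ((0.5803832411766052, -0.06003711745142937), 0.09481889009475708)
```

View pics/cc.png

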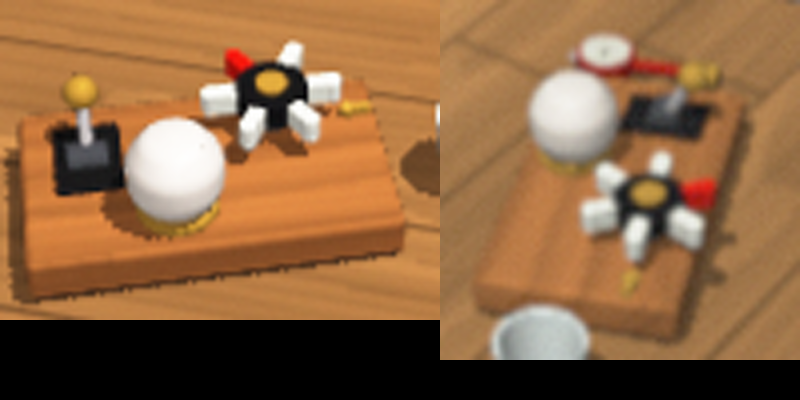

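The crop shows the red lobe at the wheel's front right, two clicks clockwise short of the pointer. The block's yaw is about 22° and the axis is near (0.555, -0.029). I'll approach above it with the fingers shut and turned so they are thin across the pushing direction, then take a closer look.

>>> step_arm:
  series:
    - [23,42,0,0,0,0.1325,1]
    - [23,42,0,0,0,0.1325,1]
    - [23,42,0,0,0,0.1325,1]
    - [23,42,0,0,0,0.1325,1]
    - [23,42,0,0,0,0.1325,1]
    - [23,42,0,0,0,0.1325,1]
    - [23,42,0,0,0,0.1325,1]
    - [23,42,0,0,0,0.1325,1]
    - [23,42,0,0,0,0.1325,1]
    - [23,42,0,0,0,0.1325,1]
    - [23,42,0,0,0,0.1325,1]
    - [23,42,0,0,0,0.1325,1]
    - [0,0,0,0,0,0,1]
    - [0,0,0,0,0,0,1]
    - [0,0,0,0,0,0,1]
  force: 10

```text
clock: 1.6
tool_pos: [0.4974, -0.0818, 0.2383]
eef_rot: [0.561, 0.828, -0.001, -0.0]
contact_force: [-0.1, 0.3, -0.3]
opening: 0.007
finger_force: 0.0
```

```bash
python3 - <<'E'
from h import *
s=r.get_state(); print(s["q"].round(2),s["tool_pos"],s["eef_rot"],s["opening"],s["contact_force"])
p,d=r.snapshot("wrist"); cv2.imwrite("pics/w1.png",p); np.save("pics/w1.npy",d)
np.save("pics/w1T.npy",r.get_calibration("wrist")["pose"])
E
```

```text
[ 0.45  0.59 -0.61  1.91  0.46  0.79 -0.03] [ 0.49742109 -0.08176219  0.23829074] [ 5.60705860e-01  8.28014348e-01 -1.02099401e-03 -3.68740896e-04] 0.007093813888241288 [-0.13391617  0.25408651 -0.30872853]
```

View pics/w1.png

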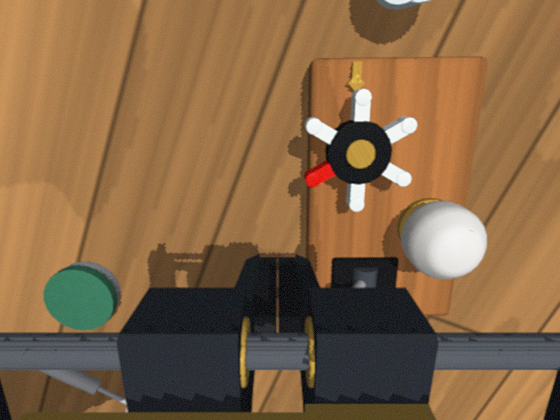

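The wrist view shows the wheel hub at (361,153), the red lobe at (320,176), the pointer tip at (356,85), the globe at (444,240) and the toggle base at (366,275). The fingers are parallel to the block's edges.

```bash
python3 - <<'E'
from h import *
p=cv2.imread("pics/w1.png");h=cv2.cvtColor(p,cv2.COLOR_BGR2HSV).astype(int);H,S,V=[h[...,i] for i in range(3)]
W=lambda uv,z:world("wrist",uv,z=z)
box=np.zeros(H.shape,bool);box[80:225,290:425]=1
pts=[]
for nm,m in(("w",(S<60)&(V>160)&box),("r",((H<5)|(H>174))&(S>190)&(V>120)&box),("brass",(H>12)&(H<28)&(S>120)&(abs(np.indices(H.shape)[0]-153)<22)&(abs(np.indices(H.shape)[1]-361)<22))):
    k,l,st,ce=cv2.connectedComponentsWithStats(m.astype(np.uint8))
    for i in range(1,k):
        if st[i,4]>60:
            P=W(ce[i],.077); print(nm,st[i,4],ce[i].round(1),P.round(4)); 
            if nm!="brass": pts.append(P[:2])
pts=np.array(pts).astype(np.float32); print(cv2.fitEllipse(pts) if len(pts)>4 else pts)
c=pts.mean(0); a=np.degrees(np.arctan2(*(pts-c).T[::-1])); print(c,a.round(1), "yaw mod60",((a-30+30)%60-30).round(1))
print("pointer",W((356,87),.046),"block edge front",W((312,62),.04),W((306,245),.04), "back",W((485,58),.04))
E
```

```text
w 483 [362.4 104.9] [0.5388 0.0091 0.077 ]
w 463 [401.5 129. ] [0.578  0.0037 0.077 ]
w 456 [320.3 129.9] [ 0.5146 -0.0224  0.077 ]
w 409 [397.2 175.1] [ 0.593 -0.033  0.077]
w 380 [356.8 197. ] [ 0.5688 -0.0643  0.077 ]
r 456 [318.8 174.4] [ 0.5289 -0.0581  0.077 ]
brass 724 [360.3 153.6] [ 0.5548 -0.028   0.077 ]
((0.5538564324378967, -0.02757698856294155), (0.07887726277112961, 0.07939918339252472), 42.337127685546875)
[ 0.5536697 -0.0275149] [ 112.2   52.1  172.6   -8.   -67.6 -129.1] yaw mod60 [22.2 22.1 22.6 22.  22.4 20.9]
pointer [0.53349753 0.02268092 0.046     ] block edge front [0.48878737 0.0278108  0.04      ] [ 0.55392141 -0.13801607  0.04      ] back [0.63095996 0.08814093 0.04      ]
```

>>> step_arm:
  series:
    - [31,-26,-5,0,0,0,1]
    - [0,0,-40,0,0,0,1]
    - [0,0,-40,0,0,0,1]
    - [0,0,-40,0,0,0,1]
    - [0,0,-30,0,0,0,1]
    - [0,0,-20,0,0,0,1]
    - [0,0,0,0,0,0,1]
    - [0,0,0,0,0,0,1]
    - [0,0,0,0,0,0,1]

```text
clock: 2.55
tool_pos: [0.5301, -0.1068, 0.065]
eef_rot: [0.56, 0.828, 0.0, 0.001]
contact_force: [0.1, -0.1, -0.0]
opening: 0.003
finger_force: 0.0
```

>>> step_arm:
  series:
    - [-1.9,4.8,0,0,0,0,1]
    - [-1.9,4.8,0,0,0,0,1]
    - [-1.9,4.8,0,0,0,0,1]
    - [-1.9,4.8,0,0,0,0,1]
    - [-1.9,4.8,0,0,0,0,1]
    - [-1.9,4.8,0,0,0,0,1]
    - [-1.9,4.8,0,0,0,0,1]
    - [-1.9,4.8,0,0,0,0,1]
    - [-1.9,4.8,0,0,0,0,1]
    - [-1.9,4.8,0,0,0,0,1]
    - [-1.9,4.8,0,0,0,0,1]
    - [-1.9,4.8,0,0,0,0,1]
    - [0,0,0,0,0,0,1]
    - [0,0,0,0,0,0,1]
    - [0,0,0,0,0,0,1]

```text
clock: 4.05
tool_pos: [0.5068, -0.0487, 0.0637]
eef_rot: [0.56, 0.829, 0.0, 0.0]
contact_force: [-0.8, -0.6, 0.1]
opening: 0.005
finger_force: 0.0
```

```bash
cat > look.py <<'E'
from h import *
import sys
def look(tag):
    s=r.get_state(); print(s["tool_pos"].round(4),s["contact_force"].round(2))
    p,d=r.snapshot("wrist"); cv2.imwrite(f"pics/w{tag}.png",p)
    q,_=r.snapshot("scene"); e,_=r.snapshot("side")
    o=np.zeros((600,800,3),np.uint8); o[:420,:560]=p
    o[420:600,:240]=cv2.resize(q[205:265,190:270],(240,180)); o[420:,300:540]=cv2.resize(e[170:230,240:320],(240,180))
    cv2.imwrite(f"pics/o{tag}.png",o[:,:560])
look(sys.argv[1])
E
python3 look.py 2
```

```text
[ 0.5068 -0.0487  0.0637] [-0.84 -0.64  0.12]
```

View pics/o2.png

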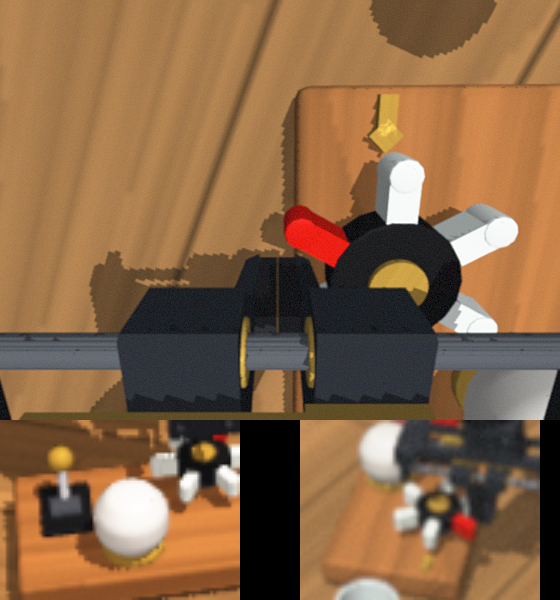

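The red lobe is now at the front left (300,225), so one click is done and one remains. I'll lift, go back and flick again.

>>> step_arm:
  series:
    - [-0.5,1.0,15,0,0,0,1]
    - [0,0,20,0,0,0,1]
    - [12,-29,0,0,0,0,1]
    - [12,-29,0,0,0,0,1]
    - [0,0,0,0,0,0,1]
    - [0,0,-20,0,0,0,1]
    - [0,0,-15,0,0,0,1]
    - [0,0,0,0,0,0,1]
    - [0,0,0,0,0,0,1]

```text
clock: 5.1
tool_pos: [0.5299, -0.105, 0.0638]
eef_rot: [0.559, 0.829, -0.0, -0.0]
contact_force: [0.2, -0.3, 0.9]
opening: 0.007
finger_force: 0.0
```

```bash
python3 look.py 3; python3 -c "
import cv2;o=cv2.imread('pics/o3.png');cv2.imwrite('pics/o3s.png',o)"
```

```text
[ 0.5299 -0.105   0.0638] [ 0.18 -0.34  0.85]
```

View pics/o3s.png

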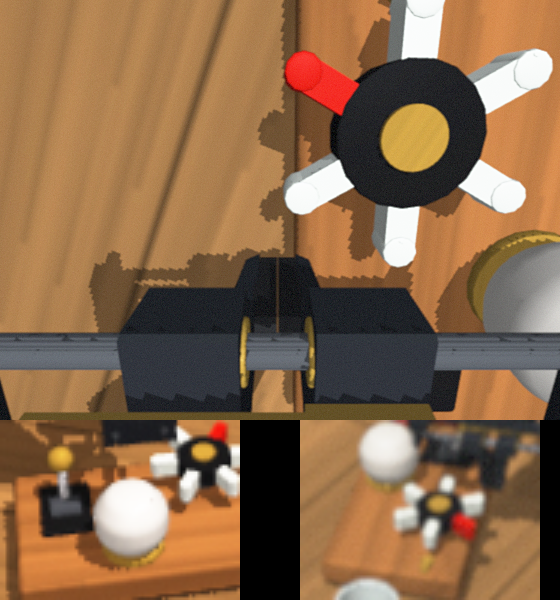

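The wheel rests with its red lobe at the front left (303,70), and the finger is below and clear. I'll make the second push.

>>> step_arm:
  series:
    - [-1.9,4.8,0,0,0,0,1]
    - [-1.9,4.8,0,0,0,0,1]
    - [-1.9,4.8,0,0,0,0,1]
    - [-1.9,4.8,0,0,0,0,1]
    - [-1.9,4.8,0,0,0,0,1]
    - [-1.9,4.8,0,0,0,0,1]
    - [-1.9,4.8,0,0,0,0,1]
    - [-1.9,4.8,0,0,0,0,1]
    - [-1.9,4.8,0,0,0,0,1]
    - [-1.9,4.8,0,0,0,0,1]
    - [-1.9,4.8,0,0,0,0,1]
    - [-1.9,4.6,0,0,0,0,1]
    - [0,0,0,0,0,0,1]
    - [0,0,0,0,0,0,1]
    - [0,0,0,0,0,0,1]
    - [0,0,0,0,0,0,1]

```text
clock: 6.85
tool_pos: [0.5075, -0.0484, 0.0637]
eef_rot: [0.56, 0.829, 0.0, 0.0]
contact_force: [-0.2, 0.0, 0.2]
opening: 0.001
finger_force: 0.0
```

>>> step_arm:
  series:
    - [0,0,15,0,0,0,1]
    - [0,0,30,0,0,0,1]
    - [5,-40,40,0,0,0,1]
    - [5,-40,30,0,0,0,1]
    - [0,0,20,0,0,0,1]
    - [0,0,0,0,0,0,1]
    - [0,0,0,0,0,0,1]
    - [0,0,0,0,0,0,1]

```text
clock: 7.65
tool_pos: [0.5158, -0.1221, 0.1927]
eef_rot: [0.559, 0.829, -0.0, -0.001]
contact_force: [0.0, 0.0, 0.7]
opening: 0.007
finger_force: 0.0
```

```bash
python3 look.py 4
```

```text
[ 0.5158 -0.1221  0.1927] [0.01 0.01 0.66]
```

View pics/o4.png

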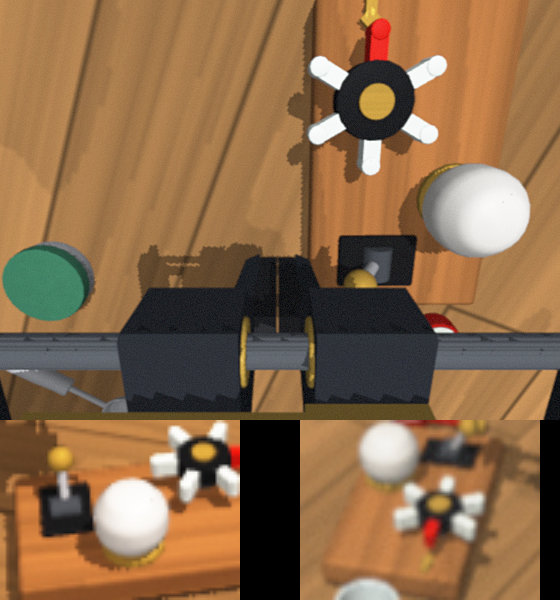

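The red lobe rests at the pointer (380,25). The toggle is still off, with its ball at (359,281). Next I'll locate the ball and check that the block hasn't moved.

```bash
python3 - <<'E'
from h import *
p=cv2.imread("pics/w4.png");h=cv2.cvtColor(p,cv2.COLOR_BGR2HSV).astype(int);H,S,V=[h[...,i] for i in range(3)]
m=np.zeros(H.shape,bool);m[80:122,357:398]=1
ys,xs=np.nonzero(m&(S>120)&(H>12)&(H<28)); print("hub",world("wrist",(xs.mean(),ys.mean()),z=.077))
print("ball wrist",world("wrist",(359,284),z=.086))
q,_=r.snapshot("scene");h=cv2.cvtColor(q,cv2.COLOR_BGR2HSV).astype(int);H,S,V=[h[...,i] for i in range(3)]
b=(H>17)&(H<30)&(S>140); sub=b[208:224,202:220]; ys,xs=np.nonzero(sub); print(len(xs)); uv=(xs.mean()+202,ys.mean()+208); print(uv,"ball scene",world("scene",uv,z=.086))
E
```

```text
hub [ 0.55490644 -0.0271243   0.077     ]
ball wrist [ 0.60317983 -0.1584926   0.086     ]
55
(np.float64(209.54545454545453), np.float64(217.52727272727273)) ball scene [ 0.60208647 -0.15942585  0.086     ]
```

>>> step_arm:
  series:
    - [18,-29,0,0,0,0,1]
    - [18,-29,0,0,0,0,1]
    - [0,0,-40,0,0,0,1]
    - [0,0,-40,0,0,0,1]
    - [0,0,-25,0,0,0,1]
    - [0,0,-18,0,0,0,1]
    - [0,0,0,0,0,0,1]
    - [0,0,0,0,0,0,1]

```text
clock: 8.65
tool_pos: [0.5528, -0.1806, 0.0707]
eef_rot: [0.559, 0.829, 0.0, -0.0]
contact_force: [0.7, 0.6, 0.0]
opening: 0.007
finger_force: 0.0
```

>>> step_arm:
  series:
    - [4.6,1.9,0,0,0,0,1]
    - [4.6,1.9,0,0,0,0,1]
    - [4.6,1.9,0,0,0,0,1]
    - [4.6,1.9,0,0,0,0,1]
    - [4.6,1.9,0,0,0,0,1]
    - [4.6,1.9,0,0,0,0,1]
    - [4.6,1.9,0,0,0,0,1]
    - [4.6,1.9,0,0,0,0,1]
    - [4.6,1.9,0,0,0,0,1]
    - [4.6,1.9,0,0,0,0,1]
    - [4.6,1.9,0,0,0,0,1]
    - [4.6,1.9,0,0,0,0,1]
    - [0,0,0,0,0,0,1]

```text
clock: 9.95
tool_pos: [0.6092, -0.1575, 0.0708]
eef_rot: [0.559, 0.829, 0.001, 0.001]
contact_force: [-1.1, -1.5, -0.3]
opening: 0.007
finger_force: 0.0
```

>>> step_arm:
  series:
    - [1.9,0.8,0,0,0,0,1]
    - [1.9,0.8,0,0,0,0,1]
    - [1.9,0.8,0,0,0,0,1]
    - [1.9,0.8,0,0,0,0,1]
    - [0,0,0,0,0,0,1]
    - [0,0,0,0,0,0,1]

```text
clock: 10.55
tool_pos: [0.6156, -0.155, 0.0708]
eef_rot: [0.56, 0.829, 0.0, 0.0]
contact_force: [0.2, 0.2, 0.3]
opening: 0.008
finger_force: 0.3
```

>>> step_arm:
  series:
    - [0.9,0.4,0,0,0,0,1]
    - [0.9,0.4,0,0,0,0,1]
    - [0,0,0,0,0,0,1]
    - [0,0,0,0,0,0,1]

```text
clock: 10.95
tool_pos: [0.6173, -0.1544, 0.0708]
eef_rot: [0.56, 0.829, 0.0, 0.0]
contact_force: [-1.5, -0.0, -0.1]
opening: 0.007
finger_force: 0.5
```

```bash
python3 look.py 5
```

```text
[ 0.6173 -0.1544  0.0708] [-1.52 -0.01 -0.1 ]
```

View pics/o5.png

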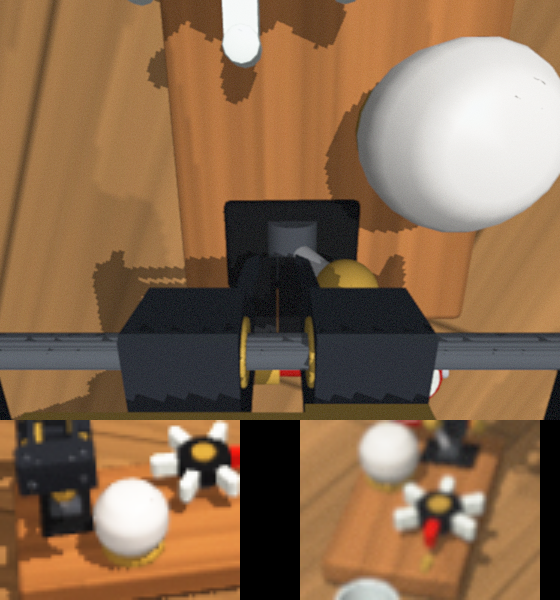

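The toggle now leans back, with its ball at (348,280) and its stem pointing away from the front. I'll creep a little further, then retreat and measure the ball.

>>> step_arm:
  series:
    - [0.9,0.4,0,0,0,0,1]
    - [0.7,0.3,0,0,0,0,1]
    - [0,0,0,0,0,0,1]
    - [0,0,0,0,0,0,1]

```text
clock: 11.5
tool_pos: [0.6191, -0.1536, 0.0709]
eef_rot: [0.56, 0.829, 0.0, 0.0]
contact_force: [-1.5, -1.2, -0.2]
opening: 0.008
finger_force: 0.5
```

>>> step_arm:
  series:
    - [-9,-4,0,0,0,0,1]
    - [-28,-11,0,0,0,0,1]
    - [-28,-11,10,0,0,0,1]
    - [0,0,40,0,0,0,1]
    - [0,0,40,0,0,0,1]
    - [-40,-10,40,0,0,0,1]
    - [-40,-20,40,0,0,0,1]
    - [0,0,0,0,0,0,1]
    - [0,0,0,0,0,0,1]
    - [0,0,0,0,0,0,1]

```text
clock: 12.5
tool_pos: [0.4862, -0.2045, 0.2286]
eef_rot: [0.559, 0.829, 0.0, 0.0]
contact_force: [0.1, -0.3, -0.4]
opening: 0.007
finger_force: 0.0
```

```bash
python3 look.py 6; python3 - <<'E'
from h import *
q,d=r.snapshot("scene");h=cv2.cvtColor(q,cv2.COLOR_BGR2HSV).astype(int);H,S,V=[h[...,i] for i in range(3)]
b=((H>17)&(H<30)&(S>140)).astype(np.uint8); b[:, :185]=0;b[:,300:]=0;b[:205]=0;b[250:]=0
k,l,st,ce=cv2.connectedComponentsWithStats(b)
for i in range(1,k):
    if st[i,4]>15: print(st[i,4],ce[i],world("scene",ce[i],z=.086))
E
```

```text
[ 0.4862 -0.2045  0.2286] [ 0.12 -0.26 -0.36]
47 [257.46808511 215.12765957] [ 0.5607517  -0.02548632  0.086     ]
21 [277.80952381 221.42857143] [0.57482652 0.03882519 0.086     ]
63 [210.47619048 227.93650794] [ 0.64411249 -0.14221513  0.086     ]
```

View pics/o6.png

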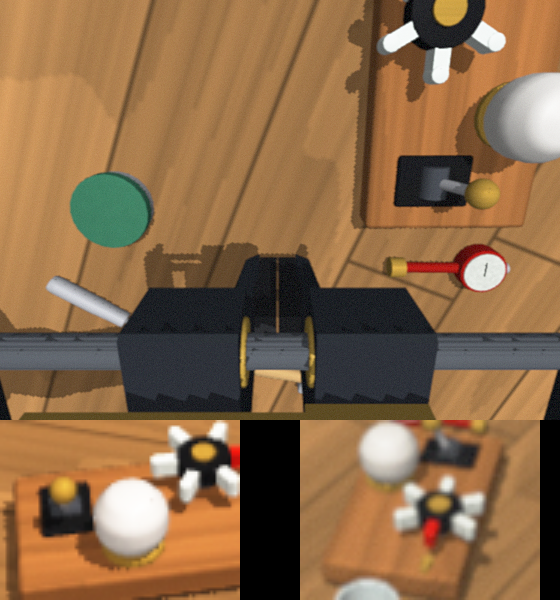

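The toggle leans fully back, with its ball at (482,193). It has travelled about 45–47 mm of 48, which is roughly 0.94 rad. The red lobe is still at the pointer and the arm is clear, so I'll hand in.

```bash
python3 - <<'E'
from h import *
print(world("wrist",(482,193),z=.086)); print(r.finish_job())
E
```

```text
[ 0.64709554 -0.13973585  0.086     ]
the job is handed in; nothing more can be done
None
```

I turned the thumbwheel two clicks clockwise so the red lobe rests at the pointer, pushed the toggle to the back (about 45–48 of its 48 mm travel by camera), and handed the job in at about 13 s; no pass/fail result came back, and the pictures show the nightlight in place and nothing else touched.

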